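Free the sagging bolt of the stone locker and hold its gate ajar

TASK

I want to reach a whetstone in the drying locker. Slide the enamel cup sideways along the bench, never lifting or tipping it, from the gate's yellow-taped swing area into the blue-taped square beside it, wholly inside the tape; then take the bolt by its upright black handle, lift its sagging nose over the keeper's bent-up lip while drawing it fully back, without wrenching it against the keeper. Pull the sprung gate about 30 degrees open and finish while still holding it there with the fingers, leaving the other things on the bench alone.

Things in the scene. Friction and masses are not known exactly. Their poses are not given: they have to be found in the camera images.
- locker: fixed plywood locker for drying whetstones, 130 deep x 300 wide x 150 mm high, with a barred gate. Origin: centre of its underside, on the bench. Axes: x from front to back (away from the robot), y to the left seen from the front, z up. Front face at x = -65 mm. The yellow tape on the bench (x -255 to -69, y -120 to +105 mm) marks the gate's swing and moves with the locker
- cup_place (a point): centre, at bench height, of the blue-taped square to the right of the swing area: 120 mm inside the tape, tape 12 mm wide; at (-195, -215, 0) mm in the locker's frame, axes as the locker's
- cup_centre (a point): centre, 38 mm above its base, of the enamel cup (without its ear): 76 mm across at the rim, narrower at the foot, 76 mm high, about 0.2 kg. Its x axis points to its ear, which reaches 60 mm out, towards the robot give or take 30 degrees. It starts about 130 mm in front of the gate. Too wide to grasp across; upright fingers pushing its side meet the rim first; its smooth foot (friction about 0.22) slides without tipping
- gate (a joint): opening angle of the gate, rad: 0 shut, grows as its free right edge swings out towards the robot, up to 1.5. Wood frame and steel bars, 244 mm wide, 14 mm thick, z 18 to 136 mm. A spring shuts it with 0.32 N m when shut, 0.74 N m at 0.52 rad; let go, it swings shut. It opens only when the bolt is drawn more than 25 mm; a cup in the swing area blocks it
- gate_hinge (a point): a point on the gate's upright hinge axis at its left end (locker frame x -67, y +137 mm), at the height of the bolt's rod (112 mm); fixed to the locker, axes as the locker's
- gate_edge (a point): middle of the gate's free right edge, 246 mm from the hinge axis; moves with the gate
- bolt (a joint): how far the bolt is drawn, m: 0 to 0.005 at the start, 0.050 at its stop. It draws along the gate towards the hinge (the locker's +y while the gate is shut); friction about 1.2 N, it stays where left. Lying low, its nose strikes the keeper's lip after about 7 mm
- bolt_lift (a joint): how far the bolt is lifted in its worn tall staples, m: 0 to 0.018, straight up. It sags to 0 by its weight (about 0.22 kg). To pass the keeper's lip it must be lifted more than 9 mm and stay so until it is drawn 25 mm; 13 mm is a good height
- bolt_grip (a point): grasp point on the axis of the bolt's upright black handle, a round bar 14 mm thick, 22 mm below its top; 178 mm above the bench while the bolt sags. The handle's foot is 26 mm and the locker's roof 28 mm below it, so the fingers have room all round. 14 mm in front of the gate; 190 mm from the hinge axis, 140 mm when drawn. Axes: the gate's (y towards the hinge)
- bolt_nose (a point): underside of the bolt's turned-down nose (10 mm long, reaching 15 mm below the rod's axis), inside the keeper when shut
- keeper: steel strap loop on the post right of the gate, into which the bolt shoots: 30 mm wide, its gate-side lip bent up to 9 mm above the underside of the sagging nose. Origin and axes coincide with the locker's
- angle_clip_b: black angle clip, 12x64x12 mm, near the bench's front right corner; origin under its centre; bystander
- driver_amber: screwdriver with an amber handle, 28x202x31 mm, lying in front of the blue tool case; origin under its centre; bystander
- driver_red: screwdriver with a red handle, 28x202x31 mm, lying to the right of the locker; origin under its centre; bystander

How it is judged (in metres and radians):
On the way, in this order (a step that is already met when the one before it is completed fails the run):
1. the cup stands inside the blue-taped square, upright and at rest, with the gate shut and the bolt still in the keeper (x of cup_centre in the frame of cup_place between -0.022 and 0.022 m and y of cup_centre in the frame of cup_place between -0.022 and 0.022 m and height (world z) of cup_centre below 0.043 m and angle between cup_centre's own z axis and vertical below 0.12 rad and linear speed of cup below 0.02 m/s and value of joint gate below 0.06 rad and value of joint bolt below 0.015 m), for 0.2 s.
2. the bolt is drawn back out of the keeper, at least 35 mm (value of joint bolt above 0.035 m), for 0.2 s.
At the end, for the whole second after the job is handed in: the fingers still hold the gate (or the bolt on it) with more than 1 N, at rest between 0.40 and 0.70 rad open, the bolt still drawn (more than 20 mm) and the cup not propping the gate; the cup stands on the bench, upright, its centre within 22 mm of the middle of the blue square each way (value of joint gate between 0.4 and 0.7 rad and velocity of joint gate between -0.05 and 0.05 rad/s and contact force between the fingers and gate above 1 N and contact force between cup and gate below 0.1 N and value of joint bolt above 0.02 m and x of cup_centre in the frame of cup_place between -0.022 and 0.022 m and y of cup_centre in the frame of cup_place between -0.022 and 0.022 m and height (world z) of cup_centre below 0.043 m and angle between cup_centre's own z axis and vertical below 0.12 rad and linear speed of cup below 0.02 m/s); the arm keeps its last pose, push and grip.
It fails at once if the cup was lifted more than 8 mm (height (world z) of cup_centre above 0.046 m).
It fails at once if the cup was tipped more than 17 degrees (angle between cup_centre's own z axis and vertical above 0.3 rad).
It fails at once if the bolt was wrenched against the keeper with more than 60 N (contact force between bolt and keeper above 60 N).
It fails at once if another thing on the bench was moved more than 30 mm (distance of any of angle_clip_b, driver_amber, driver_red from where it was at the start of the episode above 0.03 m).
It also fails if it takes over 54 s, if anything falls off the work surface, if the arm or the gripper's body presses on something with over 40 N, if the wrist force passes 120 N, or if a joint passes its speed limit or range.

ROBOT

A 7-joint arm with a two-finger parallel gripper is mounted at the origin on a cart in front of the work surface, level with it; the furniture and walls round the work are solid. World frame = base frame: x ahead of the robot, y to its left, z up, the work surface at z = 0. Lengths are in mm, angles in rad, forces in N, time in s.
With the tool pointing down it reaches from about 425 to 925 mm from the base axis. Payload 6.8 kg.
Tool frame: the origin (TCP) lies at the very end of the fingers, on their centre line; the grasp point (between the pads) lies robot.grasp_offset behind it (robot.grasp_offset is the distance from the TCP to the grasp point, in mm); z points along the fingers, y is the direction in which the jaws open and shut (so a half turn about z gives the same grasp; the last joint's range is limited). The gripper opens to 88 mm and grips with 3 to 60 N. Pads are 20 mm wide; open, the fingers measure 115 mm over their backs; the gripper's body (75 mm by 178 mm) begins 61 mm behind the grasp point.
Start: joints at [-1.34, 0.477, 0.022, 1.555, -0.011, 1.109, -0.083], TCP at [224.337, 636.648, 222.664] pointing down, gripper open.
Joint ranges: [-2.96, 2.96], [-0.34, 2.1], [-1.41, 1.46], [0.24, 2.44], [-1.37, 4.51], [0.17, 1.92], [-2.96, 2.96]. Speed limits (rad/s): [2.39, 2.39, 3.14, 3.14, 3.14, 3.14, 3.14].

INTERFACE

Orientations are given as a unit quaternion [w, x, y, z].
In Python, from rig import robot gives the robot as it stands.
- The arm moves only by the tool servo_tool, never from a script. Its argument "plan" is text: rows parted by semicolons, each of 5 numbers parted by spaces: the closure, from -1 (fully open) to 1 (shut), so that 0 is half open, then the shift along the tool's x, y, z in m, then the turn about the tool's z in rad. In form: gripper x y z twist; .... A call has 1 to 12 rows; each row shifts and turns the commanded pose from where the row before left it, along the tool's axes as they then stand; what a row does not reach is not made up. A row lasts 1/8 s, in which the tool goes at most 62.5 mm and 10.7 degrees, less where a joint would pass 70% of its speed; a pose out of reach is approached as far as the arm can. A call is refused whole if a number of a shift passes 0.0625 or a number of a turn 0.188, either way. A call with a gripper value outside its range is refused whole. The fingers move at their own pace and stop on an object; "grip_force" is the grip in N (left out, the last holds). Time passes only in rows, so rows that do not move let the fingers close. It gives the time, the measured TCP pose, the force and the opening at its end, in the units of the state.
- robot.state(): the state, without advancing time (a new reading comes with each control period).
- robot.read_camera(name): name is "side" or "top"; returns a dict with "pixels" (480x640x3 uint8, red, green, blue), "mtx" (3x3 intrinsics, pixels), "view" (4x4, takes a point from world to camera coordinates). Camera axes: x right, y down, z forward; pixel columns grow to the right and rows downward; lengths in mm; the calibration is good to about 2 mm. A picture is of the moment at which its call begins. There is no depth.
- robot.hand_in(): hands the job in, once; it reports no verdict.
Trained networks look in the newest picture that a camera, given by its name, has taken for a name from the list of things; names that differ only in an ending like _2 or _b are one class to them, and where a whole thing is asked for, a point or a joint stands for the part that bears it (a point fixed in the world has none). Each returns a list of dicts, best first, with "p" (0 to 1); they miss things now and then, are a little off and sometimes report something else, mostly with a low value. They report only what shows in the picture. A call takes as long as a camera call.
- robot.find_in(camera, label): "xyz" ([x, y, z] in mm, in world coordinates, good to about 4 mm: the middle of the surface that is visible of it).
- robot.silhouettes(camera, label): "mask" (480x640 bool, what is visible of it).
The state is a dict: "time_s": time; "qpos": joint angles; "qd": joint speeds; "joint_torque": joint torques, N m; "tcp_pos": TCP position; "orientation": TCP orientation; "wrist_force": force on the tool from outside, world axes, zero at the start; "ft_torque": the same for the moment, N m; "gripper_width": finger opening in mm.
Only numpy, scipy, OpenCV 4.12 (cv2) and the standard library are available. Lean on these libraries where they do the work, as an engineer would, in place of code of your own. Each camera call takes 0.05 s, during which the arm holds its last target. There are 200 camera calls.

## Working session

There is one attempt and no reset: what is moved stays moved. The work goes in short steps, Python scripts to look and compute and a tool call to move; the robot and the scene stay as the last step left them, time stands still between calls to the robot, and variables do not carry over. Pictures are saved under pics/ and viewed, about 8 in all and at most 12, crops included, and the job is handed in when it is done.

Besides the shell and the picture viewer there is one more tool, called as name(argument=value, ...), one argument or row to a line, values as JSON. servo_tool: Moves the arm, as the interface text tells. Its arguments: {"type":"object","properties":{"plan":{"type":"string"},"grip_force":{"type":"number"}},"required":["plan"]}

```bash
mkdir -p pics; ls; python3 - <<'E'
from rig import robot
import cv2
print(robot.state(), robot.grasp_offset)
for c in("side","top"):
    r=robot.read_camera(c); cv2.imwrite(f"pics/{c}0.png",r["pixels"][...,::-1]); print(c,r["mtx"].round(1).tolist(),r["view"].round(3).tolist())
    for n in("locker","cup_centre","bolt_grip","gate","keeper","bolt_nose","gate_edge","gate_hinge","cup_place"):
        try: print(n,[(d["p"],[round(float(v)) for v in d["xyz"]]) for d in robot.find_in(c,n)[:2]])
        except Exception as e: print(n,e)
E
```

```text
pics
{'time_s': 0.0, 'qpos': array([-1.34009013,  0.47776473,  0.02235996,  1.5564313 , -0.01153507,
        1.10928422, -0.08306515]), 'qd': array([ 0.00228064, -0.00094113,  0.00084386, -0.00078352,  0.00138204,
       -0.00073877, -0.00015782]), 'joint_torque': array([ 3.82762801e-04, -5.82859468e+01,  1.53438795e+00, -2.72595459e+01,
       -5.44140267e-02,  1.69966189e-02,  1.57954482e-04]), 'tcp_pos': array([224.16335573, 636.06527175, 221.71432722]), 'orientation': array([-9.51855489e-05,  1.68582597e-01,  9.85687138e-01, -8.74615940e-04]), 'wrist_force': array([-0.59744277,  0.48434381,  0.44666698]), 'ft_torque': array([ 0.02742362, -0.013374  , -0.00820789]), 'gripper_width': 88.0585960503109} 18.700000000000003
side [[478.8, 0.0, 323.2], [0.0, 478.8, 245.7], [0.0, 0.0, 1.0]] [[-0.997, -0.073, 0.014, 487.786], [-0.06, 0.681, -0.73, 111.114], [0.043, -0.729, -0.683, 1046.18], [0.0, 0.0, 0.0, 1.0]]
locker [(0.59, [625, 81, 151]), (0.58, [670, -320, 14])]
cup_centre [(0.55, [473, -16, 49]), (0.3, [571, -20, 118])]
bolt_grip [(0.95, [576, -19, 121])]
gate [(0.88, [583, 35, 118])]
keeper []
bolt_nose []
gate_edge [(0.86, [583, 39, 118]), (0.48, [574, -22, 121])]
gate_hinge [(0.86, [623, 79, 146]), (0.42, [583, 281, 18])]
cup_place [(0.91, [627, 78, 153])]
top [[450.9, 0.0, 324.6], [0.0, 450.9, 241.2], [0.0, 0.0, 1.0]] [[0.026, -1.0, 0.008, -21.452], [-0.993, -0.027, -0.113, 474.417], [0.114, -0.005, -0.994, 1014.961], [0.0, 0.0, 0.0, 1.0]]
locker [(0.7, [618, 12, 149])]
cup_centre [(0.82, [478, -28, 6])]
bolt_grip [(0.88, [577, -18, 115])]
gate [(0.75, [582, 38, 118])]
keeper [(0.67, [578, -109, 139])]
bolt_nose [(0.55, [573, -16, 121]), (0.53, [482, -25, 5])]
gate_edge [(0.95, [581, 39, 117])]
gate_hinge [(0.74, [617, 11, 151]), (0.55, [295, -260, 12])]
cup_place [(0.55, [614, 14, 150])]
```

View pics/top0.png

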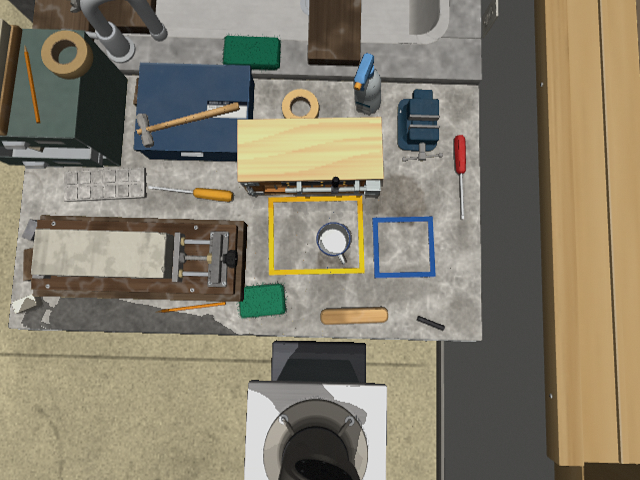

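View pics/side0.png

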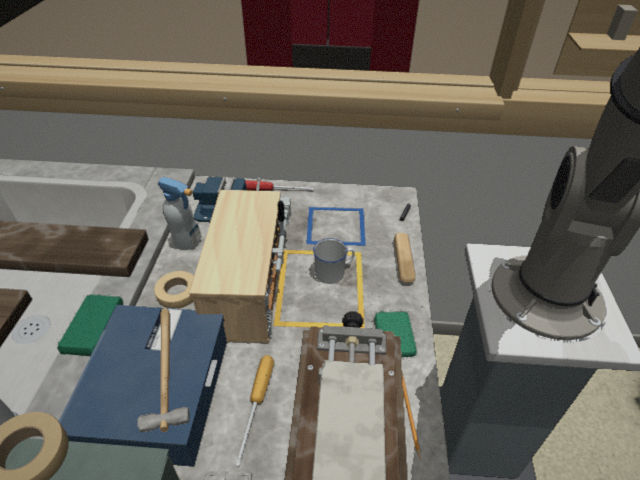

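```bash
cat > h.py <<'E'
import numpy as np,cv2
from rig import robot
def ray(r,uv,z):
    K,V=r["mtx"],r["view"];R,t=V[:3,:3],V[:3,3]
    c=-R.T@t; d=R.T@np.linalg.inv(K)@np.array([*uv,1.]); return c+d*(z-c[2])/d[2]
def proj(r,p):
    q=r["mtx"]@(r["view"][:3,:3]@np.asarray(p,float)+r["view"][:3,3]); return q[:2]/q[2]
def comp(m):
    n,l,s,c=cv2.connectedComponentsWithStats(m.astype(np.uint8)); i=1+s[1:,4].argmax(); return l==i
E
cat > m.py <<'E'
from h import *
hsvr={"blue":((105,120,90),(125,255,255)),"yel":((20,150,150),(32,255,255))}
roi={"top":{"blue":(360,205,450,290),"yel":(255,185,375,285)},"side":{"blue":(290,195,380,255),"yel":(265,240,380,340)}}
for c in("top","side"):
    r=robot.read_camera(c); hsv=cv2.cvtColor(r["pixels"],cv2.COLOR_RGB2HSV)
    for k,(lo,hi) in hsvr.items():
        x0,y0,x1,y1=roi[c][k]; m=np.zeros((480,640),np.uint8); m[y0:y1,x0:x1]=cv2.inRange(hsv,lo,hi)[y0:y1,x0:x1]
        v,u=np.nonzero(m); P=np.array([ray(r,(a,b),0)[:2] for a,b in zip(u,v)],np.float32)
        print(c,k,len(P),cv2.minAreaRect(P), np.round(P.mean(0)))
    s=robot.silhouettes(c,"cup_centre")
    for d in s[:1]:
        m=comp(d["mask"]); v,u=np.nonzero(m)
        print("cup",d["p"],m.sum(),u.min(),u.max(),v.min(),v.max())
        if c=="top":
            P=np.array([ray(r,(a,b),76)[:2] for a,b in zip(u,v)],np.float32); print(P.min(0),P.max(0),P.mean(0))
    for d in robot.silhouettes(c,"bolt_grip")[:1]:
        v,u=np.nonzero(d["mask"]); print("bolt",d["p"],len(u),u.min(),u.max(),v.min(),v.max())
    x0,y0,x1,y1=(250,110,400,260) if c=="top" else (250,170,400,340)
    cv2.imwrite(f"pics/{c}_crop.png",cv2.resize(r["pixels"][y0:y1,x0:x1,::-1],None,fx=5 if c=="top" else 3.5,fy=4 if c=="top" else 3.5,interpolation=cv2.INTER_CUBIC))
E
python3 m.py
```

```text
top blue 1027 ((470.658447265625, -195.65109252929688), (142.99305725097656, 143.30104064941406), 2.8243446350097656) [ 469. -196.]
top yel 1559 ((493.6384582519531, 13.152847290039062), (185.88702392578125, 225.0623016357422), 2.633284091949463) [491.  14.]
cup 0.71 961 316 349 222 263
[422.19922  -62.240932] [512.6337    10.735757] [472.93787  -27.189224]
bolt 0.69 529 148 232 186 201
side blue 403 ((472.177490234375, -198.52963256835938), (142.12306213378906, 139.2679443359375), 2.8238871097564697) [ 472. -202.]
side yel 433 ((496.4582214355469, 10.836006164550781), (182.86131286621094, 219.78968811035156), 3.386955499649048) [544.  37.]
cup 0.74 841 237 273 355 464
bolt 0.68 442 275 287 200 271
```

View pics/top_crop.png

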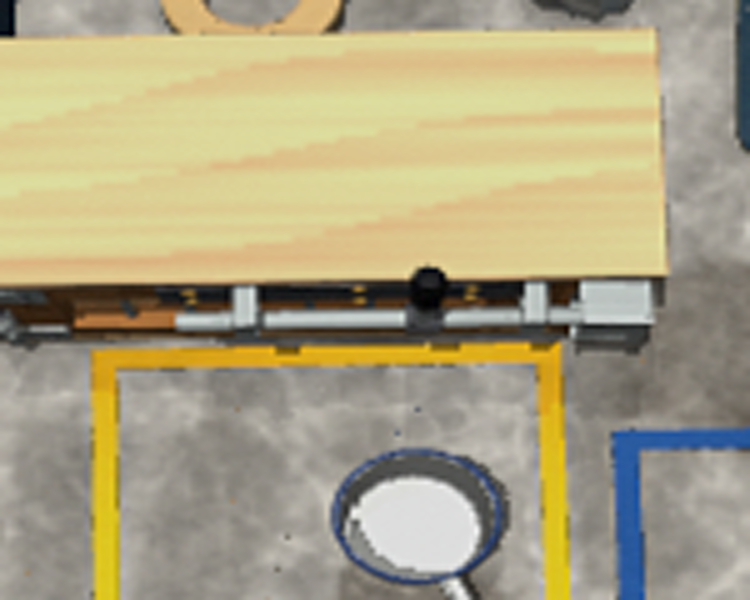

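servo_tool(
  plan="-0.2 0 0 0 0.176; -0.2 0 0 0 0.176; -0.2 0 0 0 0.176; -0.2 0 0 0 0.176; -0.2 0 0 0 0.176; -0.2 0 0 0 0.176; -0.2 0 0 0 0.176; -0.2 0 0 0 0",
)

```text
time_s: 2.3
tcp_pos: [224.1, 636.7, 222.6]
orientation: [0.0, 0.706, 0.708, 0.0]
wrist_force: [0.3, 0.2, -0.5]
gripper_width: 52.8
```

```bash
python3 - <<'E'
from h import *
s=robot.state(); print(s["tcp_pos"],s["orientation"],s["gripper_width"],s["qpos"])
r=robot.read_camera("top")
print("rim",ray(r,(333.4,238.75),76),"ear",ray(r,(341,255),50),"handle top",ray(r,(335.8,181.2),200),"keeper front",ray(r,(372.4,196),100), ray(r,(366,183),139))
E
```

```text
[224.14622697 636.66601283 222.60660028] [1.56415271e-04 7.06490513e-01 7.07722495e-01 5.70037730e-06] 52.81625713779468 [-1.52837805  0.48754354  0.29185543  1.57012998 -0.15102165  1.10632
 -1.19910551]
rim [475.15926981 -27.63083443  76.        ] ear [441.90269896 -46.26054734  50.        ] handle top [573.64335323 -26.61023808 200.        ] keeper front [ 568.19033522 -109.58673393  100.        ] [586.94195867 -91.50626953 139.        ]
```

servo_tool(
  plan="-0.2 -0.03 0.015 0 0; -0.2 -0.047 0.02 0 0; -0.2 -0.05 0.022 0 0; -0.2 -0.05 0.022 0 0; -0.2 -0.05 0.022 0 0; -0.2 -0.05 0.022 0 0; -0.2 -0.05 0.022 0 0; -0.2 -0.05 0.022 0 0; -0.2 -0.05 0.022 0 0; -0.2 -0.05 0.022 0 0; -0.2 -0.05 0.02 0 0; -0.2 -0.05 0.017 0 0",
)

```text
time_s: 3.85
tcp_pos: [473.0, 58.0, 223.1]
orientation: [0.0, 0.706, 0.709, 0.001]
wrist_force: [0.1, -0.8, -0.4]
gripper_width: 52.7
```

servo_tool(
  plan="-0.2 0 0 0 0; -0.2 0 0 0.02 0; -0.2 0 0 0.03 0; -0.2 0 0 0.02 0; -0.2 0 0 0 0; -0.2 0 0 0 0",
)

```text
time_s: 4.6
tcp_pos: [472.7, 60.3, 153.3]
orientation: [0.0, 0.706, 0.708, 0.0]
wrist_force: [0.1, 0.1, -0.3]
gripper_width: 52.8
```

servo_tool(
  plan="-0.2 0 0 0.025 0; -0.2 0 0 0.03 0; -0.2 0 0 0.025 0; -0.2 0 0 0.015 0; -0.2 -0.01 0 0 0; -0.2 -0.012 0 0 0; -0.2 -0.01 0 0 0; -0.2 -0.008 0 0 0; -0.2 -0.006 0 0 0; -0.2 -0.004 0 0 0; -0.2 0 0 0 0",
)

```text
time_s: 5.98
tcp_pos: [472.4, 9.5, 57.7]
orientation: [0.0, 0.707, 0.707, 0.0]
wrist_force: [-0.0, 0.6, 0.0]
gripper_width: 52.6
```

```bash
python3 - <<'E'
from h import *
s=robot.state(); print(s["tcp_pos"],s["wrist_force"])
a=robot.read_camera("top")["pixels"][130:310,220:460,::-1]; b=robot.read_camera("side")["pixels"][150:330,200:440,::-1]
cv2.imwrite("pics/c1.png",cv2.resize(np.hstack([a,b]),(800,300),interpolation=cv2.INTER_CUBIC))
E
```

```text
[472.42264936   9.51995813  57.6831647 ] [-0.01252303  0.64638699  0.04429301]
```

View pics/c1.png

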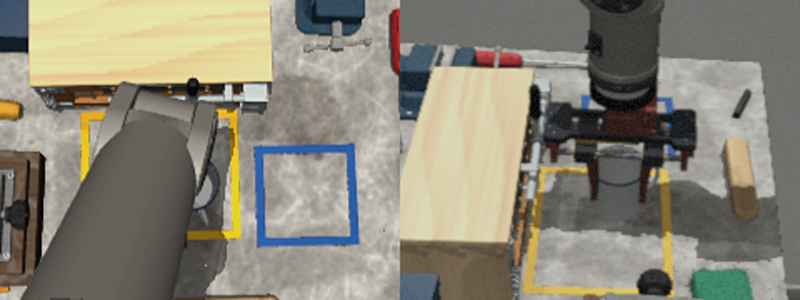

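The fingers stand cradling the cup from its left; the body clears the handle by a few mm. Push on.

servo_tool(
  plan="-0.2 -0.004 -0.001 0 0; -0.2 -0.008 -0.001 0 0; -0.2 -0.01 -0.001 0 0; -0.2 -0.01 0 0 0; -0.2 -0.01 0 0 0; -0.2 -0.01 0 0 0; -0.2 -0.01 0 0 0; -0.2 -0.01 0 0 0; -0.2 -0.006 0 0 0; -0.2 -0.002 0 0 0",
)

```text
time_s: 7.32
tcp_pos: [469.3, -70.8, 57.6]
orientation: [-0.0, 0.707, 0.707, -0.0]
wrist_force: [-0.2, 0.9, 0.1]
gripper_width: 52.3
```

```bash
python3 - <<'E'
from h import *
s=robot.state(); print(s["tcp_pos"],s["wrist_force"])
for c in("top","side"):
    r=robot.read_camera(c); print([(d["p"],d["xyz"]) for d in robot.find_in(c,"cup_centre")[:2]])
E
```

```text
[469.27417619 -70.79411734  57.63098142] [-0.19105562  0.87142849  0.1179299 ]
[(0.47, [584.4, 46.7, 114.0])]
[(0.63, [467.3, -79.8, 45.8]), (0.61, [628.5, 81.1, 147.8])]
```

servo_tool(
  plan="-0.2 -0.005 0 0 0; -0.2 -0.01 0 0 0; -0.2 -0.01 0 0 0; -0.2 -0.01 0.001 0 0; -0.2 -0.01 0 0 0; -0.2 -0.01 0 0 0; -0.2 -0.01 0 0 0; -0.2 -0.01 0 0 0; -0.2 -0.006 0 0 0; -0.2 -0.004 0 0 0; -0.2 -0.0025 0 0 0; -0.2 0 0 0 0",
)

```text
time_s: 9.02
tcp_pos: [470.3, -157.9, 57.6]
orientation: [0.0, 0.707, 0.707, -0.0]
wrist_force: [0.0, 0.1, -0.3]
gripper_width: 52.3
```

servo_tool(
  plan="-0.2 0.01 0 0 0; -0.2 0.02 0 0 0; -0.2 0.02 0 -0.02 0; -0.2 0.01 0 -0.04 0; -0.2 0.01 0 -0.05 0; -0.2 0.02 0 -0.04 0; -0.2 0.02 0 -0.02 0; -0.2 0.03 -0.02 0 0; -0.2 0.03 -0.02 0 0; -0.2 0 0 0 0",
)

```text
time_s: 10.28
tcp_pos: [428.9, 14.7, 227.5]
orientation: [-0.001, 0.705, 0.709, 0.0]
wrist_force: [-0.0, -0.4, -0.0]
gripper_width: 52.9
```

```bash
python3 - <<'E'
from h import *
s=robot.state(); print(s["tcp_pos"],s["wrist_force"],s["qpos"])
r=robot.read_camera("top"); A=r["pixels"][...,::-1]
for d in robot.silhouettes("top","cup_centre")[:2]:
    v,u=np.nonzero(comp(d["mask"])); P=np.array([ray(r,(a,b),76)[:2] for a,b in zip(u,v)]); print(d["p"],P.min(0),P.max(0))
rs=robot.read_camera("side"); print([(d["p"],d["xyz"]) for d in robot.find_in("side","cup_centre")[:2]])
for R in (r,rs):
  for d in robot.find_in("top" if R is r else "side","bolt_grip")[:1]: print(d)
a=A[130:310,220:460]; b=rs["pixels"][150:330,200:440,::-1]
cv2.imwrite("pics/c2.png",cv2.resize(np.hstack([a,b]),(800,300),interpolation=cv2.INTER_CUBIC))
E
```

```text
[428.89589453  14.73805753 227.49660732] [-0.01949756 -0.419592   -0.00615623] [-0.72706363  0.04226791  0.57511116  2.13331497 -0.02955148  0.97348264
 -0.13050182]
0.88 [ 411.04610745 -229.74913519] [ 505.96506872 -150.36819374]
[(0.81, [467.0, -167.6, 49.9])]
{'xyz': [578.1, -25.6, 116.3], 'p': 0.53}
{'xyz': [575.2, -18.8, 120.0], 'p': 0.92}
```

View pics/c2.png

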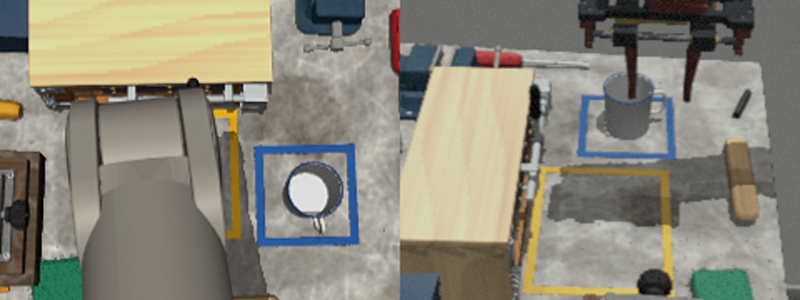

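servo_tool(
  plan="-0.2 -0.006 0.02 0 0; -0.2 -0.01 0.035 0 0; -0.2 -0.01 0.04 0 0; -0.2 -0.01 0.031 0 0; -0.2 -0.005 0.02 0 0; -0.2 0 0 0 0; -0.2 0 0 0 0",
)

```text
time_s: 11.45
tcp_pos: [575.6, -29.2, 227.3]
orientation: [-0.0, 0.707, 0.707, -0.0]
wrist_force: [1.0, -0.4, 0.7]
gripper_width: 52.7
```

```bash
python3 - <<'E'
from h import *
s=robot.state(); print(s["tcp_pos"],s["wrist_force"],s["qpos"])
rs=robot.read_camera("side"); t=s["tcp_pos"]
print(proj(rs,t),proj(rs,(575,-26,200)),proj(rs,(575,-26,152)))
b=rs["pixels"][130:280,190:390,::-1]
cv2.imwrite("pics/c3.png",cv2.resize(b,(800,600),interpolation=cv2.INTER_CUBIC))
E
```

```text
[575.57333332 -29.18094022 227.26575412] [ 1.03301427 -0.35253481  0.65862711] [-0.54132668  0.35159921  0.61871807  1.82300589 -0.23330749  1.04140756
  0.16679795]
[281.84380498 189.92927843] [282.52621897 201.98435135] [283.54653078 220.4538868 ]
```

View pics/c3.png

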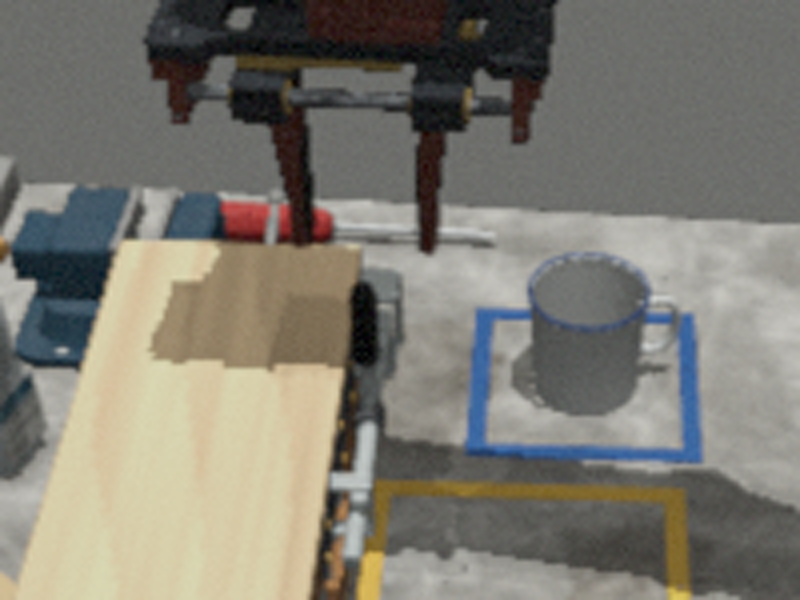

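servo_tool(
  plan="-0.2 0.001 0 0.02 0; -0.2 0.001 0 0.02 0; -0.2 0 0 0.015 0; -0.2 0 0 0.008 0; -0.2 0 0 0 0",
)

```text
time_s: 12.12
tcp_pos: [576.0, -26.9, 164.4]
orientation: [-0.0, 0.707, 0.707, -0.0]
wrist_force: [-0.5, 0.4, 0.5]
gripper_width: 52.7
```

servo_tool(
  plan="0.3 0 0 0 0; 0.6 0 0 0 0; 1 0 0 0 0; 1 0 0 0 0; 1 0 0 0 0; 1 0 0 0 0",
  grip_force=30,
)

```text
time_s: 12.88
tcp_pos: [576.8, -26.9, 164.9]
orientation: [0.0, 0.707, 0.707, 0.0]
wrist_force: [1.5, -0.8, -0.3]
gripper_width: 13.6
```

servo_tool(
  plan="1 0 0 -0.003 0; 1 0 0 -0.004 0; 1 0 0 -0.004 0; 1 0 0 -0.002 0; 1 0 0 0 0; 1 0 0 0 0",
)

```text
time_s: 13.62
tcp_pos: [576.3, -26.8, 177.7]
orientation: [0.0, 0.707, 0.707, 0.0]
wrist_force: [2.5, -0.9, -2.0]
gripper_width: 13.8
```

servo_tool(
  plan="1 0.003 0 0 0; 1 0.004 0 0 0; 1 0.004 -0.001 0 0; 1 0 0 0 0",
)

```text
time_s: 14.12
tcp_pos: [575.8, -15.1, 177.7]
orientation: [0.0, 0.707, 0.707, 0.0]
wrist_force: [4.3, 0.2, -3.4]
gripper_width: 13.9
```

servo_tool(
  plan="1 0.003 0 0 0; 1 0.005 0 0 0; 1 0.005 -0.001 0 0; 1 0.005 0 0 0; 1 0.005 0 0 0; 1 0.005 0 0 0; 1 0.003 0 0 0; 1 0 0 0 0; 1 0 0 0 0; 1 0 0 0 0",
)

```text
time_s: 15.38
tcp_pos: [574.3, 15.5, 177.6]
orientation: [-0.0, 0.707, 0.707, 0.0]
wrist_force: [2.3, 1.1, -3.1]
gripper_width: 13.5
```

servo_tool(
  plan="1 0.0001 -0.002 0 0.014; 1 0.0003 -0.004 0 0.027; 1 0.0004 -0.0059 0 0.04; 1 0.0004 -0.0059 0 0.04; 1 0.0004 -0.0059 0 0.04; 1 0 0 0 0; 1 0 0 0 0",
)

```text
time_s: 16.25
tcp_pos: [551.0, 18.0, 177.8]
orientation: [0.0, 0.762, 0.648, 0.0]
wrist_force: [3.3, 0.4, -2.8]
gripper_width: 13.8
```

```bash
cat > g.py <<'E'
from h import *
s=robot.state(); print(s["time_s"],s["tcp_pos"],s["wrist_force"],s["gripper_width"])
d=s["tcp_pos"][:2]-[582,162]; print("R",np.hypot(*d),"phi",-0.047-np.arctan2(d[1],d[0])-np.pi/2-np.arctan2(14.3,146)+.094)
E
python3 g.py
```

```text
16.25 [550.97408508  17.96114323 177.80189672] [ 3.31654299  0.36101512 -2.80762771] 13.756727827652794
R 147.34245707312832 phi 0.1615243004138282
```

servo_tool(
  plan="1 0.0003 -0.004 0 0.027; 1 0.0004 -0.0059 0 0.04; 1 0.0004 -0.0059 0 0.04; 1 0.0004 -0.0059 0 0.04; 1 0.0004 -0.0059 0 0.04; 1 0.0004 -0.0059 0 0.04; 1 0.0004 -0.0059 0 0.04; 1 0.0004 -0.0059 0 0.04; 1 0.0004 -0.0059 0 0.04; 1 0.0003 -0.004 0 0.027; 1 0 0 0 0; 1 0 0 0 0",
)

```text
time_s: 17.75
tcp_pos: [500.6, 38.9, 177.9]
orientation: [0.001, 0.869, 0.495, 0.0]
wrist_force: [5.4, -1.7, -2.4]
gripper_width: 13.8
```

```bash
python3 - <<'E'
import g
from h import *
r=robot.read_camera("top"); a=r["pixels"][...,::-1]
for d in robot.silhouettes("top","cup_centre")[:1]:
    v,u=np.nonzero(comp(d["mask"])); P=np.array([ray(r,(x,y),76)[:2] for x,y in zip(u,v)]); print(d["p"],P.min(0),P.max(0))
rs=robot.read_camera("side"); print([(d["p"],d["xyz"]) for d in robot.find_in("side","gate_edge")[:2]])
ga=0.53+.047; H=np.array([582,162]); e=H+246*np.array([-np.sin(ga),-np.cos(ga)]); print("expected edge",e,proj(r,[*e,136]),proj(rs,[*e,136]))
cv2.imwrite("pics/c4.png",cv2.resize(np.hstack([a[130:310,220:460],rs["pixels"][150:330,200:440,::-1]]),(800,300),interpolation=cv2.INTER_CUBIC))
E
```

```text
17.75 [500.56051598  38.85943196 177.88137925] [ 5.35167661 -1.73037846 -2.35698533] 13.84518538169162
R 147.63464720314903 phi 0.5336816572038333
0.79 [ 413.17565303 -227.55018077] [ 505.96506872 -150.345594  ]
[(0.92, [528.7, 65.6, 119.7])]
expected edge [447.80402672 -44.17332697] [341.8692536  248.66845704] [345.24257049 224.22895724]
```

View pics/c4.png

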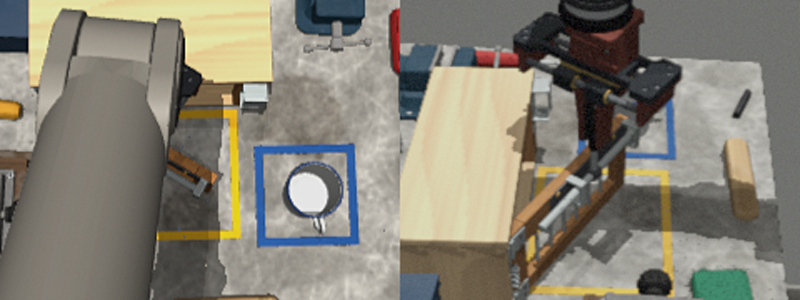

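```bash
python3 -c "
import g
from rig import robot
print(robot.hand_in())"
```

```text
17.95 [500.62817164  38.81430129 177.8855016 ] [ 4.88177431 -1.56930326 -1.95472476] 13.455766728296716
R 147.63499184389187 phi 0.5331307967329401
the job is handed in; nothing more can be done
None
```

I did all the steps and handed the job in at about 18 s. The system gives no verdict.

- **Cup:** I slid it about 165 mm sideways with the half-open fingers cradling it, without lifting or tipping it. The last check put it upright about 7 mm at most from the middle of the blue square.
- **Bolt:** I gripped it by the black handle, lifted it about 13 mm and drew it about 42 mm. Wrist force stayed around 5 N at each reading, with no jam at the lip.
- **Gate:** I pulled it open along its arc. At hand-in the arm was at rest and still gripping the bolt handle at about 0.53 rad (worked out from the hand's position). It was pulling about 5 N against the spring.
- **Checks that disagreed:**
  - In the last top picture the gate's free edge lay a few pixels from where 0.53 rad puts it, suggesting about 0.48–0.53 rad. That is still inside the 0.40–0.70 window.
  - The network's last "gate_edge" reading lay near the middle of the gate, not on its edge, so I ignored it.
  - I didn't re-measure the screwdrivers and the angle clip, but the gripper stayed well clear of them.

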